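Pop open the spare-battery box in the art room

ROBOT

A 6-joint arm with a two-finger parallel gripper is mounted at the origin on the work surface. World frame = base frame: x ahead of the robot, y to its left, z up, the work surface at z = 0. Lengths are in m, angles in rad, forces in N, time in s.
With the tool pointing down it reaches from about 0.25 to 0.725 m from the base axis. Payload 4 kg.
Tool frame: the origin (TCP) lies midway between the tips of the shut fingers; the grasp point (between the pads) lies 19 mm behind it; z points along the fingers, x is the direction in which the jaws open and shut, and the axes are right-handed (so a half turn about z gives the same grasp; the last joint's range is limited). The gripper opens to 85 mm and grips with 20 to 120 N. Pads are 22 mm wide; open, the fingers measure 114 mm over their backs; the gripper's body (76 mm by 85 mm) begins 54 mm behind the grasp point. The pads swing forward as they close: fully open they stand 13 mm farther back than shut.
Start: joints at [-1.121, 0.241, 0.005, 1.335, 0, 1.571], TCP at [0.217, -0.45, 0.231] pointing down, gripper open.
Joint ranges: [-2.72, 2.72], [-1.05, 1.87], [-1.09, 1.28], [-1.99, 2.15], [-1.42, 1.44], [-3.14, 3.14]. Speed limits (rad/s): [2.79, 2.79, 3.14, 3.14, 3.14, 3.14].

INTERFACE

Orientations are given as a unit quaternion [x, y, z, w].
In Python, from workcell import bot, vision, ticket gives the robot as it stands.
- The arm moves only by the tool play_rows, never from a script. Its argument "deltas" is one flat list of numbers, 5 for each row, row after row: the opening, from 0 (shut) to 1 (fully open), then the shift along the tool's x, y, z in units of 60 mm (1.0 is 60 mm), then the turn about the tool's z in degrees. A call has 1 to 12 rows; each row shifts and turns the pose as measured when the row begins, along the tool's axes as they then stand; what a row does not reach is not made up. A row lasts 1/8 s, in which the tool goes at most 62.5 mm and 10.7 degrees, less where a joint would pass 70% of its speed; a pose out of reach is approached as far as the arm can. A call is refused whole if a number of a shift passes 1 or a number of a turn 10.7, either way. A call with a gripper value outside its range is refused whole. The fingers move at their own pace and stop on an object; the grip force is fixed at half the most. Time passes only in rows, so rows that do not move let the fingers close. It gives the time, the measured TCP pose, the force and the opening at its end, in the units of the state.
- bot.get_obs(): the state, without advancing time (a new reading comes with each control period).
- vision.camera(name): name is "scene" or "top" or "wrist"; returns a dict with "color" (400x640x3 uint8, blue, green, red), "intrinsics" (3x3 intrinsics, pixels), "rvec" (rotation vector, rad) and "tvec" (3), from world to camera coordinates, as OpenCV has them. Camera axes: x right, y down, z forward; pixel columns grow to the right and rows downward; lengths in m; the calibration is good to about 2 mm. The wrist camera is an equidistant fisheye: a pixel r from the principal point sees the ray r / f radians off the axis. A picture is of the moment at which its call begins. There is no depth.
- ticket.job_done(): hands the job in, once; it reports no verdict.
The state is a dict: "clock": time; "joint_pos": joint angles; "joint_vel": joint speeds; "tau": joint torques, N m; "eef_pos": TCP position; "tool_rot": TCP orientation; "ft_force": force on the tool from outside, world axes, zero at the start; "ft_torque": the same for the moment, N m; "grip_width": finger opening in m.
Only numpy, scipy, OpenCV 4.12 (cv2) and the standard library are available. Lean on these libraries where they do the work, as an engineer would, in place of code of your own. Each camera call takes 0.05 s, during which the arm holds its last target. There are 200 camera calls.

TASK

The tracing light needs batteries: press the round black pad on the yellow hatch of the battery box once with a fingertip until the push-push latch lets go, then take your hand away so that the hatch pops up, and watch for two seconds that it stays open. Pressing the opened hatch down again would lock it shut. Only press: do not shove or lift either box, leave the blue hatch shut and unpressed, and leave the art things where they are.

Things in the scene. Friction and masses are not known exactly. Their poses are not given: they have to be found in the camera images.
- yellow_box: white plastic pop-up box with a yellow hatch, the battery box. 130 (own x) x 118 (own y), hatch top 84 above the table, pad 88, hinge block 86 high. Loose, about 1 kg. Hatch: plate 122 x 122 x 6, covers the box, with a skirt hanging down 10. Origin: centre of the box's underside; own x points from the press pad to the hinge, z up.
- yellow_press (a point): middle of the top of the yellow hatch's press pad (part of body yellow_pad): a raised black disc 24 mm across, 4 mm thick, with a yellow dot; centred sideways, 20 mm in from the edge opposite the hinge, 102 mm from the hinge. 88 mm above the table when shut; z normal to the hatch, x to the hinge. Moves with the hatch. Pressed in 5 mm (about 5 N) it frees the catch; rigid stop at 6.6 mm.
- yellow_hatch (a joint): yellow hatch angle (rad): 0 = shut, latched; negative = pressed in, stop at -0.065; 1.0 = fully up. Once freed by a press it swings up by itself as the finger withdraws, within 2 s, pushing with about 2.5 N; its edge rises 100 mm and leans to the hinge; a spring holds it open. Pressing the open hatch right down again latches it shut for good.
- blue_box: white plastic pop-up box with a blue hatch, the clip box, to be left alone. 130 (own x) x 118 (own y), hatch top 84 above the table, pad 88, hinge block 86 high. Loose, about 1 kg. Hatch: plate 122 x 122 x 6, covers the box, with a skirt hanging down 10. Origin: centre of the box's underside; own x points from the press pad to the hinge, z up.
- blue_press (a point): middle of the top of the blue hatch's press pad (part of body blue_pad): a raised white disc 24 mm across, 4 mm thick, with a blue dot; centred sideways, 20 mm in from the edge opposite the hinge, 102 mm from the hinge. 88 mm above the table when shut; z normal to the hatch, x to the hinge. Moves with the hatch. Pressed in 5 mm (about 5 N) it frees the catch; rigid stop at 6.6 mm.
- yellow_pad: the black press pad itself, 24 mm across and 4 mm thick, fixed on the yellow hatch; origin at the centre of its underside
- blue_hatch (a joint): hinge angle of the blue hatch (rad), the same mechanism as the yellow one: 0 = shut; it must stay shut
- red_tube: red paint tube standing on its cap, 145 high, 46 wide; origin under its centre
- pink_tube: pink paint tube standing on its cap, 145 high, 46 wide; origin under its centre
- paint_bottle: green paint bottle, 60 across, 150 high; origin under its centre
- glue_jar: glue jar with an orange cap, 72 across, 75 high; origin under its centre
- palette: cardboard-brown compartment palette, 110 x 150 x 35 high; origin under its centre
- brush: paint brush lying flat, 200 long, 8 high; origin underneath, near its middle
- brush_cup: grey cup with three brushes standing in it, 76 across, brushes reach 215 high; origin under its centre
Not all that is in view belongs to the job. Leave any orange look-alike of the yellow_box alone.

How it is judged:
On the way, in this order (a step that is already met when the one before it is completed fails the run):
1. a finger on the pad presses the yellow hatch in (value of joint yellow_hatch below -0.03 rad and contact force between the fingers and yellow_pad above 1 N), for 0.02 s.
2. the yellow hatch has popped up and stays open for a second with nothing touching it (value of joint yellow_hatch above 0.8 rad and contact force between each of the arm, the fingers and yellow_hatch below 0.1 N), for 1 s.
At the end, for the whole second after the job is handed in: The yellow hatch stands open (above 0.8 rad) and at rest, the blue hatch is shut (below 0.06 rad), and both boxes stand within 20 mm of where they started (value of joint yellow_hatch above 0.8 rad and velocity of joint yellow_hatch between -0.1 and 0.1 rad/s and value of joint blue_hatch below 0.06 rad and linear speed of yellow_box below 0.02 m/s and distance of each of yellow_box, blue_box from where it was at the start of the episode below 0.02 m); the robot touches nothing.
It fails at once if one of the loose art things (tubes, bottle, jar, palette, brush, cup) is moved by more than 25 mm, or lifted (distance of any of red_tube, pink_tube, paint_bottle, glue_jar, palette, brush, brush_cup from where it was at the start of the episode above 0.025 m).
It fails at once if the yellow box is shoved, lifted or carried: moved by more than 20 mm or raised by more than 8 mm (distance of yellow_box from where it was at the start of the episode above 0.02 m or height (world z) of yellow_box above 0.008 m or angle between yellow_box's own z axis and vertical above 0.15 rad).
It fails at once if the blue box is shoved, lifted or carried: moved by more than 20 mm or raised by more than 8 mm (distance of blue_box from where it was at the start of the episode above 0.02 m or height (world z) of blue_box above 0.008 m or angle between blue_box's own z axis and vertical above 0.15 rad).
It fails at once if the blue hatch is pressed in (more than 0.03 rad) or opened (value of joint blue_hatch below -0.03 rad or value of joint blue_hatch above 0.06 rad).
It also fails if it takes over 32 s, if anything falls off the work surface, if the arm or the gripper's body presses on something with over 40 N, if the wrist force passes 120 N, or if a joint passes its speed limit or range.

## Working session

There is one attempt and no reset: what is moved stays moved. The work goes in short steps, Python scripts to look and compute and a tool call to move; the robot and the scene stay as the last step left them, time stands still between calls to the robot, and variables do not carry over. Pictures are saved under pics/ and viewed, about 8 in all and at most 12, crops included, and the job is handed in when it is done.

Besides the shell and the picture viewer there is one more tool, called after "Request:" as name(argument=value, ...) on one line, values as JSON. play_rows: Moves the arm, as the interface text tells. Its arguments: {"type":"object","properties":{"deltas":{"type":"array"}},"required":["deltas"]}

```bash
mkdir -p pics; cat > h.py <<'E'
import numpy as np, cv2
from workcell import bot, vision, ticket
def ray(c,u,v):
    K=np.array(c["intrinsics"]);R=cv2.Rodrigues(np.array(c["rvec"],float))[0];t=np.array(c["tvec"],float).ravel()
    d=R.T@np.linalg.inv(K)@np.array([u,v,1.]);return -R.T@t,d
def onz(c,u,v,z):
    o,d=ray(c,u,v);return o+d*(z-o[2])/d[2]
E
python3 - <<'E'
from h import *
import pickle
for n in("top","scene"):
    c=vision.camera(n);cv2.imwrite(f"pics/{n}1.png",c["color"]);pickle.dump(c,open(n+".pkl","wb"))
    print(n,ray(c,320,200))
o=bot.get_obs();print({k:np.round(o[k],3) for k in("clock","eef_pos","tool_rot","ft_force","grip_width")})
E
```

```text
top (array([0.25721408, 0.00587449, 1.28887337]), array([ 0.24063639,  0.01399737, -0.97077075]))
scene (array([1.33482497, 0.59578295, 0.87232993]), array([-0.63065573, -0.45683376, -0.62735967]))
{'clock': np.float64(0.1), 'eef_pos': array([ 0.217, -0.45 ,  0.231]), 'tool_rot': array([ 0.847, -0.532, -0.001, -0.   ]), 'ft_force': array([-0.021,  0.515, -0.118]), 'grip_width': np.float64(0.085)}
```

View pics/top1.png

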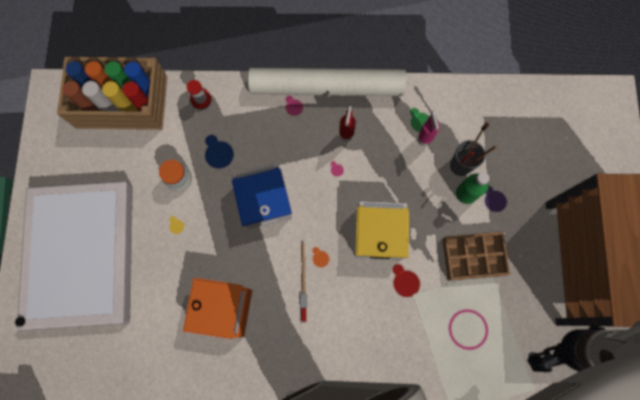

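View pics/scene1.png

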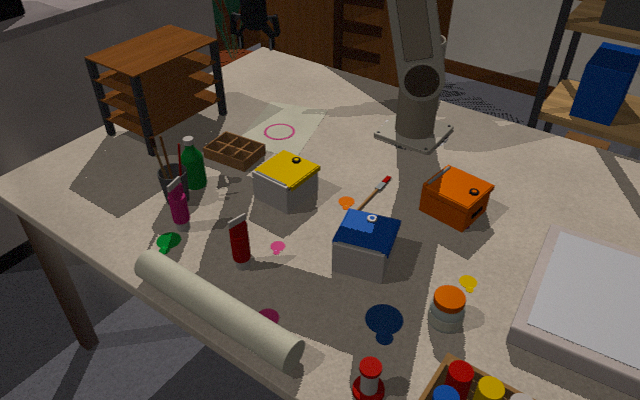

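Top view: the yellow hatch covers about (357–410, 205–258), with its black pad at about (382, 246) and the hinge on the far (+x) side. The blue pad is at (264, 210) and the orange look-alike is at (215, 308). In the scene view the yellow pad is at about (296, 160).

```bash
cat > m.py <<'E'
from h import *
import pickle
P={}
for n,(x0,x1,y0,y1) in {"top":(370,396,234,257),"scene":(285,308,152,168)}.items():
    c=pickle.load(open(n+".pkl","rb"));im=c["color"]
    y=cv2.inRange(cv2.cvtColor(im,cv2.COLOR_BGR2HSV),(20,120,70),(35,255,255))
    k,l,s,ce=cv2.connectedComponentsWithStats(y);i=1+s[1:,4].argmax()
    cn=max(cv2.findContours((l==i).astype(np.uint8),0,2)[0],key=cv2.contourArea)
    r=cv2.boxPoints(cv2.minAreaRect(cn))
    print(n,s[i],"hatch corners z84:",[np.round(onz(c,*q,.084)[:2],3).tolist() for q in r])
    g=im[y0:y1,x0:x1].max(2); m=(g<75).astype(np.uint8)
    k,l,s,ce=cv2.connectedComponentsWithStats(m);i=1+s[1:,4].argmax()
    x,yy,w,h,a=s[i]; u,v=x0+x+(w-1)/2,y0+yy+(h-1)/2
    print("pad px",u,v,w,h,a,"z88:",onz(c,u,v,.088));P[n]=(c,u,v)
(o1,d1),(o2,d2)=[ray(*P[n]) for n in P]
A=np.c_[d1,-d2];s=np.linalg.lstsq(A,o2-o1,rcond=None)[0];print("tri",o1+d1*s[0],o2+d2*s[1])
E
python3 m.py
```

```text
top [ 355  206   54   52 2580] hatch corners z84: [[0.417, -0.063], [0.542, -0.067], [0.54, -0.197], [0.415, -0.19]]
pad px 378.5 246.0 2 5 7 z88: [ 0.44213586 -0.1201401   0.088     ]
scene [ 254  150   66   38 1278] hatch corners z84: [[0.54, -0.194], [0.404, -0.255], [0.425, -0.064], [0.55, -0.02]]
pad px 296.0 160.0 9 5 24 z88: [ 0.44586812 -0.12675988  0.088     ]
tri [ 0.44228102 -0.12023902  0.08705734] [ 0.44622946 -0.12646619  0.08831881]
```

Request:
play_rows(deltas=[0, -0.4, -0.71, 0, 0, 0, -0.4, -0.71, 0, 0, 0, -0.4, -0.71, 0, 0, 0, -0.4, -0.71, 0, 0, 0, -0.4, -0.71, 0, 0, 0, -0.4, -0.71, 0, 0, 0, -0.4, -0.71, 0, 0, 0, -0.4, -0.71, 0, 0, 0, 0, 0, 0, 0, 0, 0, 0, 0, 0])

```text
clock: 1.35
eef_pos: [0.4455, -0.119, 0.2265]
tool_rot: [0.846, -0.533, -0.004, -0.0]
ft_force: [-0.5, 0.0, 0.1]
grip_width: -0.0001
```

```bash
cat > w.py <<'E'
from h import *
import sys
c=vision.camera("wrist");cv2.imwrite(f"pics/{sys.argv[1]}.png",c["color"])
import pickle;pickle.dump(c,open("wrist.pkl","wb"))
o=bot.get_obs();print({k:np.round(o[k],4).tolist() for k in("clock","eef_pos","tool_rot","ft_force","grip_width")})
print(c["intrinsics"])
E
python3 w.py w1
```

```text
{'clock': 1.4, 'eef_pos': [0.4454, -0.1192, 0.2265], 'tool_rot': [0.846, -0.5331, -0.0043, -0.0006], 'ft_force': [0.4592, -0.512, 0.0457], 'grip_width': -0.0003}
[[309.70691629   0.         313.97310968]
 [  0.         309.70691629 201.25783565]
 [  0.           0.           1.        ]]
```

View pics/w1.png

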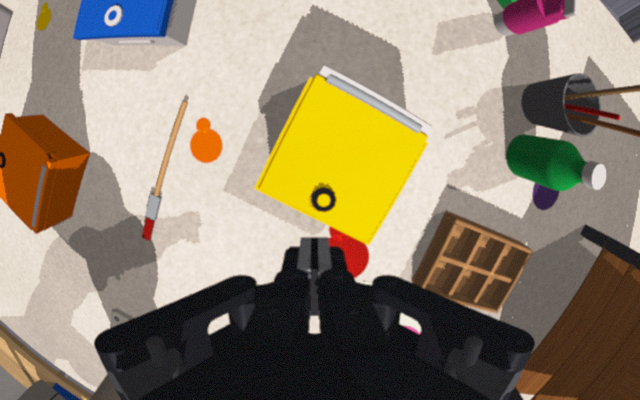

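The wrist view shows the black pad clearly at about (323, 199), and the hatch is shut. The closed fingertips are at (315, 240).

```bash
cat > p.py <<'E'
from h import *
import pickle
from scipy.spatial.transform import Rotation as Ro
c=pickle.load(open("wrist.pkl","rb"));im=c["color"]
y=cv2.inRange(cv2.cvtColor(im,cv2.COLOR_BGR2HSV),(20,120,90),(35,255,255))
y=cv2.morphologyEx(y,cv2.MORPH_OPEN,np.ones((3,3)))
cs,hi=cv2.findContours(y,cv2.RETR_CCOMP,cv2.CHAIN_APPROX_NONE)
b=max(range(len(cs)),key=lambda i:cv2.contourArea(cs[i]))
h=max((i for i in range(len(cs)) if hi[0][i][3]==b),key=lambda i:cv2.contourArea(cs[i]))
(u,v),ax,_=cv2.fitEllipse(cs[h])
K=np.array(c["intrinsics"]);q=np.array([u-K[0,2],v-K[1,2]]);r=np.hypot(*q);th=r/K[0,0]
d=np.r_[q/r*np.sin(th),np.cos(th)]
R=cv2.Rodrigues(np.array(c["rvec"],float))[0];o=-R.T@np.array(c["tvec"],float).ravel();d=R.T@d
p=o+d*(.088-o[2])/d[2];print("px",u,v,ax,"pad",p)
ob=bot.get_obs();T=Ro.from_quat(ob["tool_rot"])
print("units",T.inv().apply(p-ob["eef_pos"])/.06,"z axis",T.apply([0,0,1]))
E
python3 p.py
```

```text
px 322.9140319824219 198.82545471191406 (23.867124557495117, 24.548152923583984) pad [ 0.44006354 -0.12958669  0.088     ]
units [0.13551925 0.14711345 2.30784828] z axis [-0.00655443  0.00561211 -0.99996277]
```

Request:
play_rows(deltas=[0, 0.13, 0.15, 0.4, 0, 0, 0, 0, 0.5, 0, 0, 0, 0, 0.5, 0, 0, 0, 0, 0.4, 0, 0, 0, 0, 0, 0, 0, 0, 0, 0, 0])

```text
clock: 2.15
eef_pos: [0.4367, -0.1374, 0.1173]
tool_rot: [0.842, -0.539, -0.003, -0.0]
ft_force: [0.8, 0.2, 0.1]
grip_width: -0.0002
```

```bash
python3 w.py w2; python3 p.py
```

```text
{'clock': 2.2, 'eef_pos': [0.4367, -0.1373, 0.1174], 'tool_rot': [0.8422, -0.5391, -0.0029, -0.0003], 'ft_force': [0.9643, 0.2969, 0.5012], 'grip_width': 0.0002}
[[309.70691629   0.         313.97310968]
 [  0.         309.70691629 201.25783565]
 [  0.           0.           1.        ]]Traceback (most recent call last):
  File "p.py", line 9, in <module>
    h=max((i for i in range(len(cs)) if hi[0][i][3]==b),key=lambda i:cv2.contourArea(cs[i]))
ValueError: max() iterable argument is empty
```

View pics/w2.png

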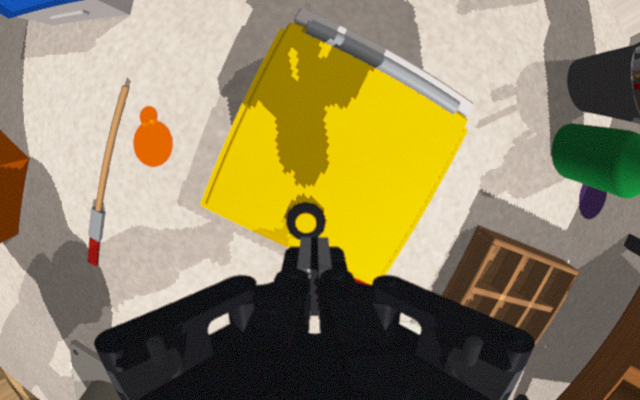

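The pad ring is centred at about (305.5, 221) and touches the fingertip silhouette, so I'll locate it from that pixel.

```bash
sed -i 's/^b=max.*//;s/^h=max.*//;s/^(u,v),ax.*/u,v,ax=305.5,221.,0/' p.py; python3 p.py
```

```text
px 305.5 221.0 0 pad [ 0.44013175 -0.13021884  0.088     ]
units [-0.0807217  -0.10340786  0.48960995] z axis [-0.00459049  0.00362027 -0.99998291]
```

Request:
play_rows(deltas=[0, -0.08, -0.1, 0.1, 0, 0, 0, 0, 0.1, 0, 0, 0, 0, 0, 0])

```text
clock: 2.58
eef_pos: [0.4418, -0.1304, 0.1066]
tool_rot: [0.842, -0.539, -0.001, -0.001]
ft_force: [0.1, 0.1, 0.8]
grip_width: 0.0
```

Request:
play_rows(deltas=[0, 0, 0, 0.1, 0, 0, 0, 0, 0.1, 0, 0, 0, 0, 0.08, 0])

```text
clock: 2.95
eef_pos: [0.4422, -0.1303, 0.0891]
tool_rot: [0.842, -0.539, -0.0, -0.001]
ft_force: [-0.1, 0.5, 0.8]
grip_width: -0.0001
```

Request:
play_rows(deltas=[0, 0, 0, 0.06, 0, 0, 0, 0, 0.05, 0])

```text
clock: 3.2
eef_pos: [0.4419, -0.1303, 0.0825]
tool_rot: [0.842, -0.539, -0.001, -0.001]
ft_force: [-1.7, 1.1, 5.2]
grip_width: 0.0002
```

Request:
play_rows(deltas=[0, 0, 0, 0.025, 0])

```text
clock: 3.32
eef_pos: [0.4419, -0.1303, 0.0813]
tool_rot: [0.842, -0.539, -0.001, -0.001]
ft_force: [-2.4, 0.1, 9.2]
grip_width: 0.0001
```

Request:
play_rows(deltas=[0, 0, 0, -0.6, 0, 0, 0, 0, -0.9, 0, 0, -0.2, 0.45, -0.7, 0, 0, -0.25, 0.6, -0.6, 0, 0, -0.25, 0.6, -0.5, 0, 0, -0.25, 0.6, 0, 0, 0, 0, 0, 0, 0, 0, 0, 0, 0, 0, 0, 0, 0, 0, 0, 0, 0, 0, 0, 0])

```text
clock: 4.58
eef_pos: [0.2941, -0.1363, 0.2841]
tool_rot: [0.843, -0.538, 0.0, -0.001]
ft_force: [0.8, 0.3, 0.8]
grip_width: 0.0003
```

Request:
play_rows(deltas=[0, 0, 0, 0, 0, 0, 0, 0, 0, 0, 0, 0, 0, 0, 0, 0, 0, 0, 0, 0, 0, 0, 0, 0, 0, 0, 0, 0, 0, 0, 0, 0, 0, 0, 0, 0, 0, 0, 0, 0, 0, 0, 0, 0, 0, 0, 0, 0, 0, 0, 0, 0, 0, 0, 0, 0, 0, 0, 0, 0])

```text
clock: 6.08
eef_pos: [0.2947, -0.1362, 0.2834]
tool_rot: [0.843, -0.538, -0.0, -0.0]
ft_force: [0.0, -0.9, 0.6]
grip_width: -0.0002
```

```bash
python3 w.py w3; python3 - <<'E'
from h import *
a=vision.camera("scene")["color"];b=vision.camera("top")["color"]
cv2.imwrite("pics/c3.png",np.hstack([cv2.resize(a[100:260,200:440],None,fx=1.6,fy=1.6),cv2.resize(b[150:310,220:460],None,fx=1.6,fy=1.6)]))
E
```

```text
{'clock': 6.125, 'eef_pos': [0.2947, -0.1362, 0.2834], 'tool_rot': [0.8429, -0.5381, -0.0005, -0.0005], 'ft_force': [0.9345, 0.6532, 0.0726], 'grip_width': -0.0002}
[[309.70691629   0.         313.97310968]
 [  0.         309.70691629 201.25783565]
 [  0.           0.           1.        ]]
```

View pics/c3.png

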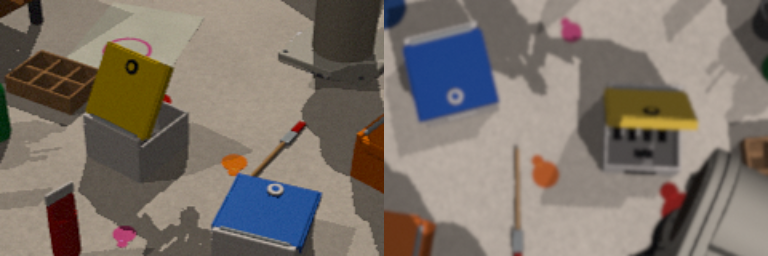

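The yellow hatch stands open: in the left (scene) crop its plate is at about (130, 88), and in the right (top) crop the inside of the box shows at (645, 145). The blue hatch is shut. I'll watch a further 1.5 s, then check again.

Request:
play_rows(deltas=[0, 0, 0, 0, 0, 0, 0, 0, 0, 0, 0, 0, 0, 0, 0, 0, 0, 0, 0, 0, 0, 0, 0, 0, 0, 0, 0, 0, 0, 0, 0, 0, 0, 0, 0, 0, 0, 0, 0, 0, 0, 0, 0, 0, 0, 0, 0, 0, 0, 0, 0, 0, 0, 0, 0, 0, 0, 0, 0, 0])

```text
clock: 7.72
eef_pos: [0.2946, -0.1362, 0.2834]
tool_rot: [0.843, -0.538, -0.0, -0.001]
ft_force: [-0.7, 1.1, 0.1]
grip_width: 0.0001
```

```bash
python3 - <<'E'
from h import *
a=vision.camera("scene")["color"];b=vision.camera("top")["color"]
n=np.hstack([cv2.resize(a[100:260,200:440],None,fx=1.6,fy=1.6),cv2.resize(b[150:310,220:460],None,fx=1.6,fy=1.6)])
o=cv2.imread("pics/c3.png");d=cv2.absdiff(n,o);print("mean diff",d.mean(),"changed px",(cv2.blur(d,(5,5)).max(2)>25).sum())
print(ticket.job_done() if (cv2.blur(d,(5,5)).max(2)>25).sum()<50 else "look")
E
```

```text
mean diff 1.09912109375 changed px 0
the job is handed in; nothing more can be done
None
```

The yellow hatch is open and the job is handed in. I pressed its black pad once with the closed fingertips, about 6.7 mm in and at roughly 9 N. I then lifted the hand straight up and backed it away from the hatch.

- **Hatch stays open:** the scene and top views showed it standing open. Views taken about 1.5 s later showed no change, and no contact force was measured at the tool beyond the roughly 1 N noise. I didn't measure the hatch angle itself.
- **Everything else:** the blue hatch was shut, and I saw no sign that either box or any art thing had moved. I judged that by eye and did not measure how far the boxes stood from their start positions.
- **Checks that failed or disagreed:**
  - The automatic pad finder failed in the first top view, which gave a y value about 9 mm off.
  - It failed again in the close-up wrist view, where the fingertip touched the pad's outline, so I read that pixel by eye.
  - The remaining pad estimates agreed to within about 6 mm, and the two wrist views to within 1 mm. I pressed about 2 mm from the wrist estimate.

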